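Take the lifting bar off the safety hook and seat it in the housing's lugs

ROBOT

A 7-joint arm with a two-finger parallel gripper is mounted at the origin on the work surface. World frame = base frame: x ahead of the robot, y to its left, z up, the work surface at z = 0. Lengths are in mm, angles in rad, forces in N, time in s.
With the tool pointing down it reaches from about 400 to 900 mm from the base axis. Payload 5.6 kg.
Tool frame: the origin (TCP) lies midway between the tips of the shut fingers; the grasp point (between the pads) lies 19 mm behind it; z points along the fingers, y is the line along which they close (so a half turn about z gives the same grasp; the last joint's range is limited). The gripper opens to 92 mm and grips with 3 to 60 N. Pads are 20 mm wide; open, the fingers measure 128 mm over their backs; the gripper's body (75 mm by 189 mm) begins 69 mm behind the grasp point.
Start: joints at [-1.255, 0.468, -0.012, 1.603, 0.006, 1.071, -0.056], TCP at [228.289, 608.599, 214.592] pointing down, gripper open.
Joint ranges: [-2.53, 2.53], [-0.31, 2.02], [-1.57, 1.55], [0.28, 2.44], [-1.29, 4.43], [0.15, 1.84], [-2.92, 2.92]. Speed limits (rad/s): [2.57, 2.57, 3.14, 3.14, 3.14, 3.14, 3.14].

INTERFACE

Orientations are given as a rotation vector (axis times angle).
In Python, from cell import robot, grip, kin, viewer gives the robot as it stands. Calls block until the motion is done:
- robot.movep(position, orientation): joint-space move of the TCP to a pose.
- robot.servo_line(position, feed=150, rotation=None): straight line of the TCP; rotation=None keeps the orientation; feed is the mean speed in mm/s.
- robot.goto_joints(angles): joint-space move.
- grip(opening, newtons=None): opening from 0.0 (shut) to 1.0 (fully open); newtons is the grip in N (None keeps the last); returns when the fingers have stopped.
- robot.hold(seconds).
- kin.ik(position, orientation): joint angles nearest the present ones, or None.
- robot.observe(): the state.
- viewer.read_camera(name): name is "scene" or "top"; returns the picture (400x640x3 uint8, red, green, blue); there is no depth.
- viewer.camera_info(name): a dict with "camera_matrix" (3x3 intrinsics, pixels), "R" (3x3) and "t" (3): a world point X has camera coordinates R X + t. Camera axes: x right, y down, z forward; pixel columns grow to the right and rows downward; lengths in mm; the calibration is good to about 2 mm. A picture is of the moment at which its call begins. camera_info takes no time and is no camera call.
A pose or a line that the arm cannot do raises robot.IKError and nothing moves.
- robot.job_done(): hands the job in; it is judged then, once.
Trained networks look in the newest picture that a camera, given by its name, has taken for a name from the list of things; names that differ only in an ending like _2 or _b are one class to them, and where a whole thing is asked for, a point or a joint stands for the part that bears it (a point fixed in the world has none). Each returns a list of dicts, best first, with "confidence" (0 to 1); they miss things now and then, are a little off and sometimes report something else, mostly with a low value. They report only what shows in the picture. A call takes as long as a camera call. They do not tell look-alikes from the thing itself.
- viewer.silhouettes(name, camera): "mask" (400x640 bool, what is visible of it).
- viewer.pinpoint(name, camera): "at" ([x, y, z] in mm, in the coordinates of the camera as it stood for that picture, good to about 4 mm: a listed point, or the origin of a listed thing).
The state is a dict: "t": time; "joints": joint angles; "joint_velocities": joint speeds; "joint_torque": joint torques, N m; "tcp_pos": TCP position; "tcp_rot": TCP orientation; "contact_force": force on the tool from outside, world axes, zero at the start; "wrist_torque": the same for the moment, N m; "grip_width": opening from 0.0 (shut) to 1.0 (fully open); "grip_force": force on a finger pad.
Only numpy, scipy, OpenCV 4.12 (cv2) and the standard library are available. Lean on these libraries where they do the work, as an engineer would, in place of code of your own. Each camera call takes 0.05 s, during which the arm holds its last target. There are 200 camera calls.

TASK

Push the safety hook's sprung keeper aside by its thumb tab, without forcing it, until it clicks and stays open by itself, then take the hanging lifting bar off the hook without wrenching it and gently seat it upright, fully home and centred, in the two slotted lugs of the converter housing. Let go of it there, and leave the other things on the bench alone.

Things in the scene. Friction and masses are not known exactly. Their poses are not given: they have to be found in the camera images.
- stand: Fixed steel safety-hook stand; origin at bench level, z up. Post (16 mm across) at x = +50 mm, y = 0, up to z = 226 mm. An 8 x 8 mm hook stem runs level from it towards -x, top at z = 164 mm. Base plate 150 x 120 x 12 mm. Pushing with more than 15 N on the stand, keeper included, damages it.
- hook_tip (a point): Top centre of the stem's upturned end, 8 x 8 mm: stand x = -35 mm, y = 0, z = 192 mm. The bar's eye must pass over it towards the stand's -x.
- keeper_axis (a point): On the post's axis at the keeper's height: stand x = +50 mm, y = 0, z = 186 mm. The keeper is a level steel arm from here towards the hook's tip, 13 mm wide, 8 mm thick, 76 mm long, barring the eye's way up. On it stands a thumb tab, centred 52 mm from the axis, 24 mm long along the arm, 6 mm thick, from z = 189 to 217 mm. The keeper swings level towards the stand's +y.
- keeper (a joint): Keeper angle, rad: 0 shut, 0.80 at its stop. Sprung: about 3 to 7 N at the tab. At about 0.70 it goes over centre, snaps to the stop and stays open; let go earlier, it springs shut. Its bracket is clamped at an unmeasured angle: the shut arm points up to 0.3 rad to either side of the stand's -x, and click and stop shift with it (not in this value): feel for the tab and the stop.
- bar: Loose steel lifting bar, 200 mm along its y, 10 mm thick (x), 30 mm high, 0.24 to 0.42 kg; origin at the centre of its underside, z up. Starts hanging by its eye on the hook stem, axes along the stand's, underside at 84 mm. Grip it from above near an end, about 80 mm from the middle; the end on the stand's -y side is clear of the opening keeper.
- bar_eye (a point): Centre of the underside of the eye's top bar, 80 mm above the bar's origin. The eye stands on the bar's middle, 32 mm wide and 10 mm thick; opening 18 mm wide, from z = 30 to 80 mm; top bar z = 80 to 88 mm. To leave the hook the bar must rise more than 28 mm (for the tip) but less than 42 mm (then its foot meets the stem from below), then move towards the stand's -x.
- housing: Fixed open cast-aluminium converter housing, 190 mm along its x, 130 mm along its y, 60 mm high; origin at the centre of its underside. Two slotted lugs at x = 0, y = +53 and -53 mm, 16 mm long along y; slots run along y, 16 mm wide, floors at z = 82 mm, wall tops at z = 104 mm. Seated, the bar lies along y (either way round), its origin at x = y = 0, z = 82 mm.
- nut: loose short steel sleeve, 24 mm wide, 22 mm high, standing between the stand and the housing; leave alone
- connector: loose orange plastic connector, 60 x 26 x 24 mm; leave alone
- link: loose flat copper link, 80 x 20 x 4 mm; leave alone
- driver: loose screwdriver lying on the bench; leave alone
- socket: loose steel socket, 22 mm across, 35 mm high, standing; leave alone
Things that resemble listed ones, but are neither listed nor needed, are in the scene too. Of the things like the bar, leave any that is brown; of the rest the larger one is meant.

How it is judged (in metres and radians):
On the way, in this order (a step that is already met when the one before it is completed fails the run):
1. the keeper stands clicked open with nothing of the robot touching it or its stand, the bar still on the hook (value of joint keeper above 0.75 rad and contact force between each of the arm, the fingers and stand below 0.1 N and x of bar in the frame of stand above -0.03 m and horizontal distance between bar and stand below 0.04 m), for 0.3 s.
2. the bar is off the hook, carried clear of the stand (horizontal distance between bar and stand above 0.07 m and height (world z) of bar above 0.09 m and contact force between bar and stand below 0.05 N), for 0.1 s.
At the end, for the whole second after the job is handed in: The bar stands released and at rest in both slots of the housing: upright within 0.12 rad, along the slots within 0.1 rad, its underside on the slot floors (78 to 86 mm above the housing's underside), its middle within 7 mm across and 18 mm along the slots of the midpoint between the lugs (x of bar in the frame of housing between -0.007 and 0.007 m and y of bar in the frame of housing between -0.018 and 0.018 m and z of bar in the frame of housing between 0.078 and 0.086 m and angle between the y axis of bar and the y axis of housing, either way round below 0.1 rad and angle between bar's own z axis and vertical below 0.12 rad and linear speed of bar below 0.02 m/s and contact force between the fingers and bar below 0.05 N); the robot touches nothing.
It fails at once if the robot pushes on the stand or its keeper with more than 15 N (contact force between any of the arm, the fingers and stand above 15 N).
It fails at once if the bar is wrenched against the hook or keeper with more than 20 N (contact force between bar and stand above 20 N).
It fails at once if the bar is rammed or dropped into the housing with more than 30 N (contact force between bar and housing above 30 N).
It fails at once if the bar is dropped on the bench (height (world z) of bar below 0.05 m).
It fails at once if a bystander is moved more than 25 mm (distance of any of nut, connector, link, driver, socket from where it was at the start of the episode above 0.025 m).
It also fails if it takes over 67 s, if anything falls off the work surface, if the arm or the gripper's body presses on something with over 40 N, if the wrist force passes 120 N, or if a joint passes its speed limit or range.

## Working session

There is one attempt and no reset: what is moved stays moved. The work goes in short steps, each a Python script; the robot and the scene stay as the last script left them, time stands still between calls to the robot, and variables do not carry over. Pictures are saved under pics/ and viewed, at most 10 in all, crops included, and the job is handed in when it is done.

```bash
ls; mkdir -p pics; cat > h.py <<'E'
import numpy as np, cv2
from cell import robot, grip, kin, viewer
def world(cam,p):
    c=viewer.camera_info(cam);R=np.array(c["R"]);t=np.array(c["t"])
    return R.T@(np.array(p)-t)
def proj(cam,X):
    c=viewer.camera_info(cam);p=np.array(c["R"])@np.array(X)+np.array(c["t"]);p=np.array(c["camera_matrix"])@p;return p[:2]/p[2]
def ray(cam,uv,z):
    c=viewer.camera_info(cam);R=np.array(c["R"]);t=np.array(c["t"]);o=-R.T@t
    d=R.T@np.linalg.inv(c["camera_matrix"])@np.array([uv[0],uv[1],1.]);return o+d*(z-o[2])/d[2]
E
python3 - <<'E'
from h import *
np.set_printoptions(precision=1,suppress=True)
for cam in("scene","top"):
    im=viewer.read_camera(cam); cv2.imwrite(f"pics/{cam}0.png",im[:,:,::-1])
    c=viewer.camera_info(cam);print(cam,"pos",-np.array(c["R"]).T@np.array(c["t"]),np.array(c["R"]).tolist()[2],np.diag(c["camera_matrix"]))
    for n in "stand hook_tip keeper_axis keeper bar bar_eye housing nut connector link driver socket".split():
        try:
            for d in viewer.pinpoint(n,cam)[:4]:
                w=world(cam,d["at"]);print(n,round(d["confidence"],2),w,proj(cam,w))
        except Exception as e: print(n,e)
print(robot.observe())
E
```

```text
pics
scene pos [1296.8 -548.3  851.4] [-0.6570393476220865, 0.4680880311677291, -0.5909254527889811] [433.9 433.9   1. ]
stand 0.85 [512.4 200.5  -2.4] [367.  213.4]
hook_tip 0.59 [487.1 189.5 196.5] [364.2 156.8]
hook_tip 0.16 [565.4 206.9 186.7] [386.4 170.2]
keeper_axis 0.72 [567.2 207.7 188.8] [387.1 169.7]
keeper it knows: bar, bar_eye, connector, driver, hook_tip, housing, keeper_axis, link, nut, socket, stand
bar 0.96 [508.6 197.8  82. ] [367.8 191.4]
bar 0.87 [ 296.3 -197.5   -0.7] [221.3 221. ]
bar 0.58 [333.  143.8  -2.1] [319.8 191.4]
bar_eye 0.87 [ 300.6 -192.4   80.2] [220.3 200. ]
bar_eye 0.73 [338.8 144.4  56.6] [321.3 177.6]
bar_eye 0.58 [512.1 194.6 165.3] [370.1 169.2]
housing 0.96 [ 558.3 -196.    -2.2] [263.5 273.7]
nut 0.57 [511.5 193.3 163.9] [369.6 169.7]
nut 0.55 [546.4   5.5  -1.7] [322.7 242.6]
connector 0.59 [419.3  -1.7  -0.1] [297.  219.7]
link 0.69 [707.7   0.1   2.3] [356.3 276.8]
driver 0.62 [317.  382.1  -3.7] [370.8 168.6]
socket 0.64 [ 324.7 -363.1    2.6] [171.1 246.1]
top pos [ 405.4   20.7 1652.7] [0.06530906478113975, -0.010760316198694428, -0.9
[... 838 characters left out ...]
ector 0.71 [505.8 197.9 166.2] [250.6 194.9]
connector 0.6 [418.2  -2.4   5.4] [312.7 222.7]
link 0.41 [703.3  -2.5   5.7] [312.6 142.7]
driver 0.51 [315.4 388.6  -3.5] [201.8 252. ]
socket 0.48 [ 324.1 -362.2    4.9] [414.6 249.5]
socket 0.37 [565.2 207.9 188.5] [246.8 175.6]
{'t': 1.2, 'joints': array([-1.3,  0.5, -0. ,  1.6,  0. ,  1.1, -0.1]), 'joint_velocities': array([-0.,  0., -0., -0., -0., -0.,  0.]), 'joint_torque': array([ -0. , -52. ,  -0. , -24.4,  -0.1,   0. ,   0. ]), 'tcp_pos': array([228.3, 608.6, 214.6]), 'tcp_rot': array([0.6, 3.1, 0. ]), 'contact_force': array([-0.6,  0.3, -0. ]), 'wrist_torque': array([-0., -0.,  0.]), 'grip_force': 0.0, 'grip_width': 0.9991054956548768}
```

```bash
python3 - <<'E'
from h import *
np.set_printoptions(precision=1,suppress=True)
a=cv2.imread("pics/scene0.png");b=cv2.imread("pics/top0.png")
A=cv2.resize(a[110:350,200:450],(600,576),interpolation=cv2.INTER_CUBIC)
cv2.imwrite("pics/s1.png",A)
B1=cv2.resize(b[150:230,210:290],(400,400),interpolation=cv2.INTER_CUBIC);B2=cv2.resize(b[145:225,325:405],(400,400),interpolation=cv2.INTER_CUBIC)
cv2.imwrite("pics/t1.png",np.hstack([B1,B2]))
for cam in("scene","top"):
    viewer.read_camera(cam)
    for n,X in(("bar",[508,197,84]),("housing",[556,-198,30]),("stand",[512,199,6])):
        for d in viewer.silhouettes(n,cam)[:4]:
            m=d["mask"].astype(np.uint8);p=cv2.findNonZero(m);r=cv2.minAreaRect(p)
            print(cam,n,round(d["confidence"],2),m.sum(),r)
            np.save(f"pics/{cam}_{n}_{int(r[0][0])}.npy",m)
E
```

```text
scene bar 0.95 796 ((221.6690673828125, 209.71958923339844), (25.836959838867188, 66.29518127441406), 87.39744567871094)
scene bar 0.73 468 ((363.41448974609375, 188.01116943359375), (20.669193267822266, 47.80132293701172), 37.5685920715332)
scene bar 0.51 247 ((318.7520751953125, 186.11720275878906), (13.52798080444336, 33.25059127807617), 59.931419372558594)
scene housing 0.77 4337 ((262.477294921875, 265.4783020019531), (84.3605728149414, 66.76581573486328), 43.72697067260742)
scene housing 0.54 151 ((297.5, 217.5), (15.0, 11.0), 90.0)
scene stand 0.66 1771 ((380.043212890625, 196.43556213378906), (55.399452209472656, 74.6312026977539), 19.79887580871582)
scene stand 0.33 4206 ((262.2797546386719, 266.29144287109375), (81.94960021972656, 67.5795669555664), 46.16913986206055)
top bar 0.65 224 ((253.4833526611328, 194.90286254882812), (5.547644138336182, 59.84134292602539), 80.27242279052734)
top bar 0.64 46 ((277.9647216796875, 244.34117126464844), (2.169304609298706, 20.608394622802734), 77.47119140625)
top bar 0.63 140 ((367.4031677246094, 256.6816711425781), (53.235294342041016, 2.941176414489746), 28.072484970092773)
top housing 0.81 2299 ((369.43426513671875, 180.22772216796875), (60.32793426513672, 43.3513298034668), 78.46537780761719)
top stand 0.58 1367 ((255.61997985839844, 186.83998107910156), (47.94184112548828, 35.21391677856445), 81.8698959350586)
top stand 0.32 119 ((313.5, 141.5), (21.0, 5.0), 90.0)
```

View pics/s1.png

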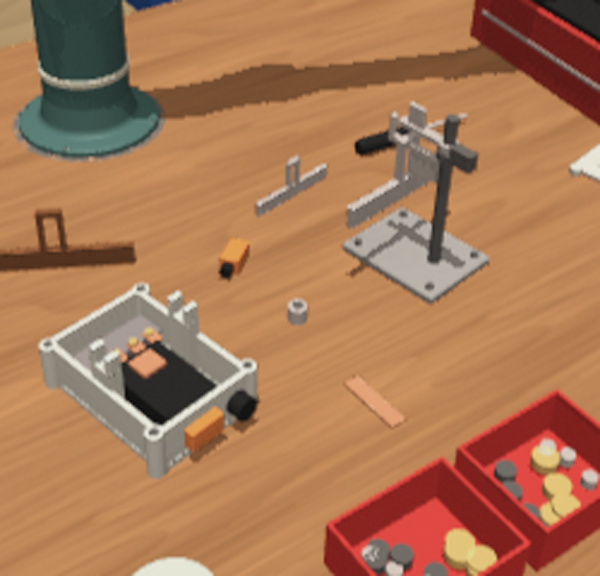

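View pics/t1.png

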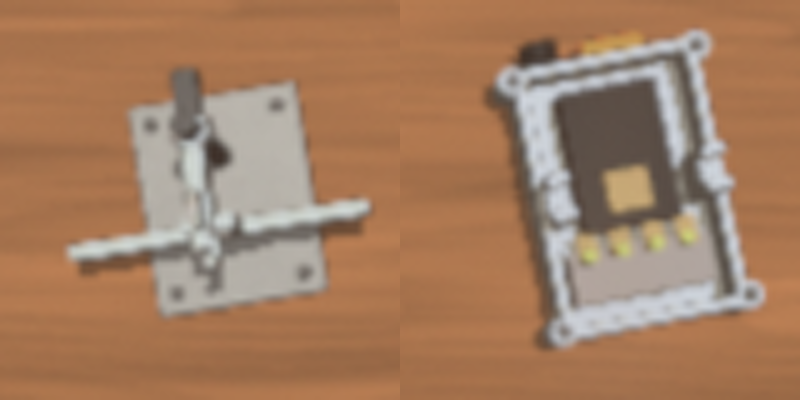

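```bash
cat > pose.py <<'E'
from h import *
E
python3 - <<'E'
from h import *
np.set_printoptions(precision=3,suppress=True)
def W(x,y,z,ox=210,oy=150): return ray("top",(ox+(x+.5)/5-.5,oy+(y+.5)/5-.5),z)
c=np.array([W(*p,12) for p in((130,108),(295,82),(327,290),(163,315))])
print("stand ctr",c.mean(0)); 
for i,j in((3,0),(2,1)):
    d=c[j]-c[i];print("x yaw",np.arctan2(d[1],d[0]),np.linalg.norm(d))
for i,j in((1,0),(2,3)):
    d=c[j]-c[i];print("y yaw",np.arctan2(-d[0],d[1]),np.linalg.norm(d))
b=np.array([W(67,253,114),W(370,207,114)]);d=b[0]-b[1];print("bar",b.mean(0),np.arctan2(-d[0],d[1]),np.linalg.norm(d))
h=np.array([W(x-400,y,60,325,145) for x,y in((512,78),(697,43),(752,293),(563,330))]);print("house",h.mean(0))
for i,j in((3,0),(2,1)):
    d=h[j]-h[i];print("x yaw",np.arctan2(d[1],d[0]),np.linalg.norm(d))
for i,j in((1,0),(2,3)):
    d=h[j]-h[i];print("y yaw",np.arctan2(-d[0],d[1]),np.linalg.norm(d))
l=np.array([W(558-400,203,104,325,145),W(714-400,170,104,325,145)]);d=l[0]-l[1];print("lugs",l.mean(0),np.arctan2(-d[0],d[1]),np.linalg.norm(d))
# overlay
from math import *
yaw=0.13;o=np.array([511.5,198.5]) 
def S(x,y,z,o=o,yaw=yaw): return [o[0]+cos(yaw)*x-sin(yaw)*y,o[1]+sin(yaw)*x+cos(yaw)*y,z]
outs=[]
for cam,(x0,y0,x1,y1) in(("top",(220,155,280,215)),("scene",(340,135,410,205))):
    im=cv2.imread(f"pics/{cam}0.png")[y0:y1,x0:x1];k=400//(x1-x0)
    row=[]
    for ov in(0,1):
        I=cv2.resize(im,(400,400),interpolation=cv2.INTER_CUBIC);s=400/(x1-x0)
        def P(X): u=proj(cam,X);return tuple(int(v) for v in ((u-[x0,y0]+.5)*s))
        if ov:
          for a,col in((-.3,(0,0,255)),(0,(0,255,0)),(.3,(255,0,0))):
            # a>0 : towards +y
            def K(r,t,z): return S(50-r*cos(a)-t*sin(a)*-1*-1, r*sin(a)+t*cos(a),z)
            tab=[K(r,0,z) for r,z in((40,189),(64,189),(64,217),(40,217))]
            cv2.polylines(I,[np.array([P(t) for t in tab])],True,col,1); cv2.line(I,P(K(0,0,190)),P(K(76,0,190)),col,1)
          for q in((-35,0,192),(50,0,226)): cv2.circle(I,P(S(*q)),4,(0,255,255),1)
          cv2.polylines(I,[np.array([P(S(*q)) for q in((75,60,12),(-75,60,12),(-75,-60,12),(75,-60,12))])],True,(255,255,0),1)
          cv2.line(I,P(S(0,100,114)),P(S(0,-100,114)),(255,0,255),1)
        row.append(I)
    outs.append(np.hstack(row))
cv2.imwrite("pics/ov.png",cv2.resize(np.vstack(outs),(600,600)))
E
```

```text
stand ctr [535.983 199.818  12.   ]
x yaw 0.16708889232180923 148.42206741857115
x yaw 0.15720980528921932 149.22364517898188
y yaw 0.1587257137322852 117.95433732390286
y yaw 0.15180146586694374 116.48965478940629
bar [506.954 195.168 114.   ] 0.15185688798281918 202.18197978525396
house [ 558.56  -201.664   60.   ]
x yaw 0.19348224137706116 177.02655348633445
x yaw 0.20529420224843117 176.54438516687028
y yaw 0.18923440345437578 130.33517018643562
y yaw 0.19303550217899718 132.4192943880214
lugs [ 553.706 -198.908  104.   ] 0.20941831949850676 106.99256254388297
```

View pics/ov.png

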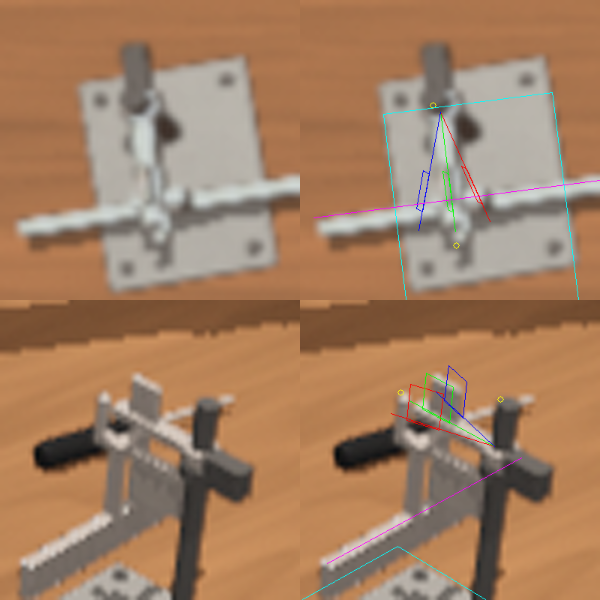

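```bash
cat > pose.py <<'E'
from h import *
from math import *
from scipy.spatial.transform import Rotation as Ro
SO=np.array([514.,196.5]);SY=0.157
def S(x,y,z): return np.array([SO[0]+cos(SY)*x-sin(SY)*y,SO[1]+sin(SY)*x+cos(SY)*y,z])
def down(a):
    "tool down, tool y along heading a"
    y=np.array([cos(a),sin(a),0]);z=np.array([0,0,-1.]);return Ro.from_matrix(np.c_[np.cross(y,z),y,z]).as_rotvec()
def best(p,a):
    "rotvec of the half turn with the smaller last joint"
    c=[(abs(q[6]),a+k) for k in(0,pi) for q in[kin.ik(p,down(a+k))] if q is not None]
    print("j7 choices",c);return min(c)[1]
E
python3 - <<'E'
from pose import *
a=cv2.imread("pics/scene0.png");b=cv2.imread("pics/top0.png")
f=lambda im,x,y,w,h,W,H:cv2.resize(im[y:y+h,x:x+w],(W,H),interpolation=cv2.INTER_CUBIC)
A=f(a,345,140,60,60,400,400);B=f(b,232,165,40,40,400,400)
C=f(a,225,220,80,40,400,200);D=f(b,345,165,50,25,400,200)
cv2.imwrite("pics/z1.png",np.vstack([np.hstack([A,B]),np.hstack([C,D])]))
grip(0.0)
p=S(0,-60,320);h=best(p,SY+pi/2);robot.movep(p,down(h))
s=robot.observe();print(s["t"],s["tcp_pos"],s["joints"],s["contact_force"],s["grip_width"],h)
E
```

```text
j7 choices [(np.float64(1.4552077904266991), 1.7277963267948966), (np.float64(1.588533459688117), 4.86938898038469)]
4.9833 [523.14297871 138.29506426 319.78273749] [-0.52608931  0.18432534  0.23891711  1.75618519 -0.04671096  1.20687118
  1.45493866] [ 0.02594206  0.3684812  -0.57554499] 0.00587281302656957 1.7277963267948966
```

View pics/z1.png

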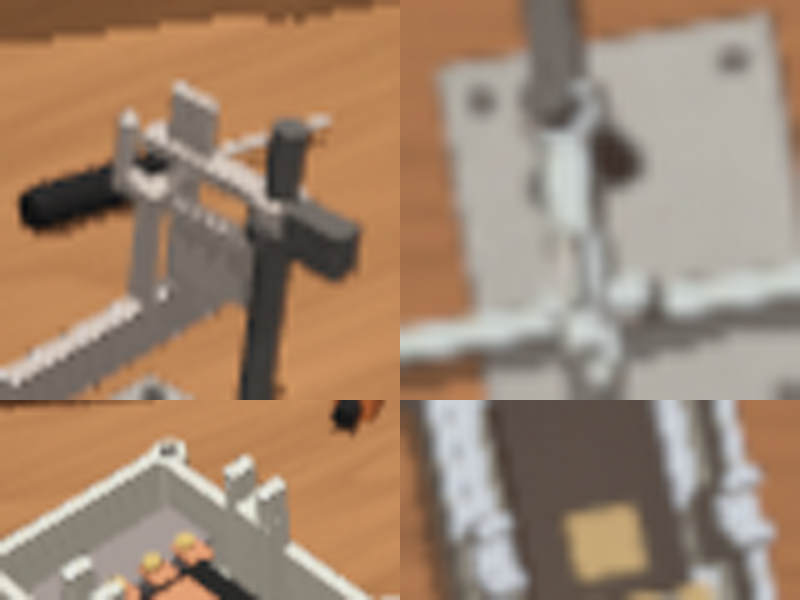

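```bash
python3 - <<'E'
from pose import *
np.set_printoptions(precision=1,suppress=True)
Z=lambda cam,x,y,s,ox,oy,z: ray(cam,(ox+(x+.5)/s-.5,oy+(y+.5)/s-.5),z)
A=lambda x,y,z:Z("scene",x,y,6.667,345,140,z)
post=A(290,128,226);tip=A(128,117,192);t1=A(177,84,217);t2=A(217,104,217)
print("post",post,"tip",tip,"dist",np.linalg.norm(post-tip-[0,0,34]),"yaw",atan2(post[1]-tip[1],post[0]-tip[0]))
o=post-50*np.array([cos(SY),sin(SY),0]);o2=tip+35*np.array([cos(SY),sin(SY),0]);print("origin",o,o2)
print("tab",t1,t2,np.linalg.norm(t1-t2))
for P in(t1,t2,(t1+t2)/2):
    d=P-post;r=np.hypot(d[0],d[1]);print("tab r",r,"angle to -x,+y",(SY+pi)-(atan2(d[1],d[0])%(2*pi)))
C=lambda x,y:Z("scene",x,y,5,225,220,104)
l=C(256,76),C(91,180);d=l[0]-l[1];print("lugs scene",l,(l[0]+l[1])/2,np.linalg.norm(d),atan2(-d[0],d[1]))
E
```

```text
post [567.8 205.3 226. ] tip [482.1 192.6 192. ] dist 86.635192642943 yaw 0.14815849075959078
origin [518.4 197.5 226. ] [516.7 198.  192. ]
tab [503.4 199.7 217. ] [525.5 203.2 217. ] 22.429157329148307
tab r 64.66258609430992 angle to -x,+y 0.07024587130565552
tab r 42.315687545908496 angle to -x,+y 0.10693700894024971
tab r 53.48052871671686 angle to -x,+y 0.0847587875422855
lugs scene (array([ 548. , -147.1,  104. ]), array([ 569.6, -252.5,  104. ])) [ 558.8 -199.8  104. ] 107.5222327044335 0.2022827429252728
```

```bash
sed -i 's/^SO=.*/SO=np.array([517.,197.5]);SY=0.155/' pose.py; cat >> pose.py <<'E'
def K(a,r,t,z):
    x=50-r*cos(a)+t*sin(a);y=r*sin(a)+t*cos(a);return S(x,y,z),down(SY+pi/2-a)
def F(): return np.array(robot.observe()["contact_force"])
E
python3 - <<'E'
from pose import *
np.set_printoptions(precision=1,suppress=True)
a0=0.08;r=53
p,o=K(a0,r,-45,320);robot.movep(p,o)
p,o=K(a0,r,-45,201);robot.servo_line(p,120)
robot.hold(.3);f0=F();print("f0",f0,robot.observe()["tcp_pos"]-p)
def fn(a): 
    q,_=K(a,0,1,0);q0,_=K(a,0,0,0);return -(F()-f0)@(q-q0)
hit=None
for t in np.arange(-40,0,1.0):
    p,o=K(a0,r,t,201);robot.servo_line(p,30)
    f=fn(a0)
    if f>1.2: hit=t;break
print("contact t",hit,f,robot.observe()["t"])
log=[]
if hit is not None:
    a=a0;mx=0
    while a<a0+1.15:
        a+=0.02;p,o=K(a,r,hit,201);robot.servo_line(p,30,o);f=fn(a);log.append((round(a-a0,2),round(f,1)))
        mx=max(mx,f)
        if f>11 or (mx>2 and f<0.6): break
print(log,robot.observe()["t"],F()-f0)
E
```

```text
f0 [ 0.2 -0.8 -0.5] [0.2 0.1 0.4]
contact t -17.0 3.4143007304633612 12.7417
[(0.02, np.float64(3.7)), (0.04, np.float64(3.1)), (0.06, np.float64(3.4)), (0.08, np.float64(3.1)), (0.1, np.float64(3.7)), (0.12, np.float64(3.6)), (0.14, np.float64(2.7)), (0.16, np.float64(2.4)), (0.18, np.float64(2.9)), (0.2, np.float64(2.8)), (0.22, np.float64(3.3)), (0.24, np.float64(2.4)), (0.26, np.float64(2.2)), (0.28, np.float64(1.3)), (0.3, np.float64(2.3)), (0.32, np.float64(2.3)), (0.34, np.float64(2.7)), (0.36, np.float64(0.4))] 17.2417 [-2.   0.2  1. ]
```

```bash
cat > push.py <<'E'
from pose import *
a0=0.08;r=53;f0=np.array([.2,-.8,-.5]);hit=-17
def fn(a): 
    q,_=K(a,0,1,0);q0,_=K(a,0,0,0);return -(F()-f0)@(q-q0)
log=[];a=a0+.36;low=0
while a<a0+1.0:
    a+=0.02;p,o=K(a,r,hit,201);robot.servo_line(p,30,o);f=(fn(a)+fn(a))/2;log.append((round(a-a0,2),round(float(f),1)))
    low=low+1 if f<.9 else 0
    if f>9 or (a-a0>.5 and low>=4): break
print(log,robot.observe()["t"],F()-f0)
E
python3 push.py
```

```text
[(0.38, 1.9), (0.4, 2.0), (0.42, 1.5), (0.44, 1.4), (0.46, 0.7), (0.48, 0.2), (0.5, 0.8), (0.52, 0.3)] 19.2417 [-1.40510239  0.34835283  0.51266579]
```

```bash
python3 - <<'E'
from pose import *
f=lambda im,x,y,w,h,W,H:cv2.resize(im[y:y+h,x:x+w],(W,H),interpolation=cv2.INTER_CUBIC)
a=viewer.read_camera("scene")[:,:,::-1];b=viewer.read_camera("top")[:,:,::-1]
cv2.imwrite("pics/p2.png",np.hstack([f(a,335,110,80,100,400,500),f(b,225,155,48,60,400,500)]))
E
```

```text
(no output)
```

View pics/p2.png

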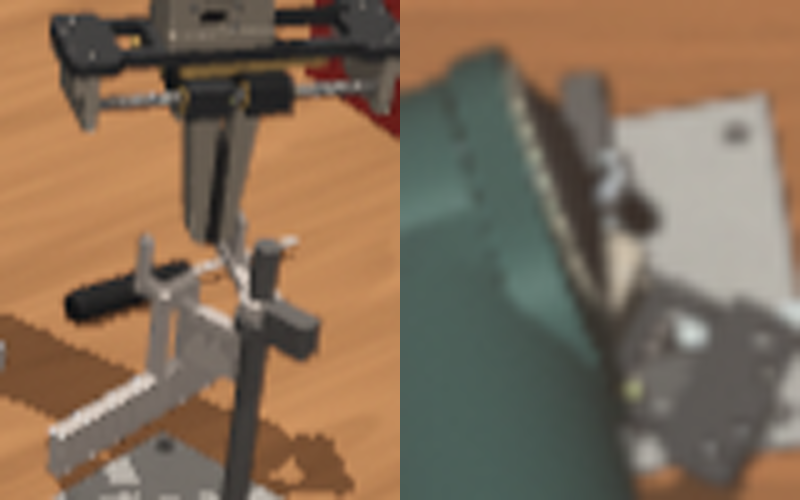

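```bash
sed -i 's/a=a0+.36/a=a0+.52/; s/ or (a-a0>.5 and low>=4)//; s/f>9/f>6.5/;s/a0+1.0/a0+0.98/' push.py; python3 push.py
```

```text
[(0.54, 0.6), (0.56, -0.3), (0.58, -0.2), (0.6, -0.1), (0.62, -0.1), (0.64, -0.5), (0.66, -1.1), (0.68, -0.8), (0.7, -0.4), (0.72, -0.1), (0.74, -0.7), (0.76, 0.3), (0.78, 0.3), (0.8, 2.7), (0.82, 5.9), (0.84, 9.0)] 23.3417 [-6.67483834 -6.09480049  5.99538621]
```

```bash
cat > cap.py <<'E'
from pose import *
def cap(name,sc,tp):
    f=lambda im,x,y,w,h:cv2.resize(im[y:y+h,x:x+w],(400,400*h//w),interpolation=cv2.INTER_CUBIC)
    a=viewer.read_camera("scene")[:,:,::-1];b=viewer.read_camera("top")[:,:,::-1]
    cv2.imwrite(name,np.hstack([f(a,*sc),f(b,*tp)]))
E
python3 - <<'E'
from cap import *
a=.08+.84
p,o=K(a,53,-50,201);robot.servo_line(p,80)
p[2]=320;robot.servo_line(p,200)
p=S(-3,-80,320);h=best(p,SY)
robot.movep(p,down(h));grip(0.6)
cap("pics/p3.png",(335,130,80,80),(225,155,60,60))
print(h,robot.observe()["t"],F(),robot.observe()["grip_width"])
E
```

```text
j7 choices [(np.float64(0.02953231590859752), 0.155), (np.float64(2.5814195146750154), 3.296592653589793)]
0.155 26.175 [-0.43889795 -0.15562246  0.05661967] 0.6010771037973927
```

View pics/p3.png

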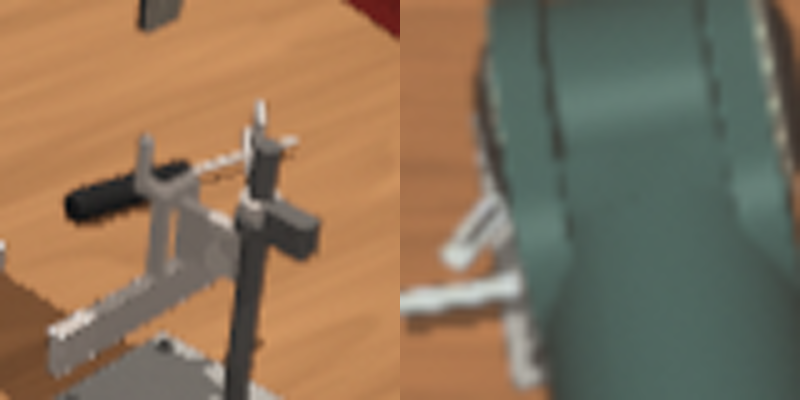

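```bash
python3 - <<'E'
from pose import *
np.set_printoptions(precision=1,suppress=True)
p=S(-8,-80,320);robot.servo_line(p,200)
p[2]=130;robot.servo_line(p,150);p[2]=82;robot.servo_line(p,60)
robot.hold(.2);print(F(),robot.observe()["tcp_pos"]-p)
grip(0,4);s=robot.observe();print(s["grip_width"],s["grip_force"],F(),s["wrist_torque"])
grip(0,60);s=robot.observe();print(s["grip_width"],s["grip_force"],F(),s["wrist_torque"],s["t"])
E
```

```text
[-0.8  0.2  0.8] [0.3 0.1 0.4]
0.1101103465195642 3.9983341097831726 [ 0.2 -0.1  0.4] [0.  0.2 0. ]
0.10628493311986591 59.99560832977295 [-0.8 -0.2  0.3] [-0.1  0.3  0.1] 29.95
```

```bash
python3 - <<'E'
from cap import *
np.set_printoptions(precision=1,suppress=True)
p=S(-8,-80,82)
for dz in(5,15,25,35):
    p[2]=82+dz;robot.servo_line(p,40);s=robot.observe();print(dz,F(),s["wrist_torque"],s["grip_width"])
    if np.linalg.norm(F())>12: break
cap("pics/p4.png",(335,130,80,80),(225,155,60,60));print(robot.observe()["t"])
E
```

```text
5 [-0.2 -0.4 -2.6] [-0.2  0.   0. ] 0.10445764323191446
15 [-0.5  0.1 -2. ] [-0.3  0.   0. ] 0.10622377686319655
25 [ 0.1 -0.5 -2.3] [-0.3 -0.  -0. ] 0.10204832834182984
35 [-0.3 -0.2 -2.1] [-0.3  0.  -0. ] 0.10550525346793463
31.525
```

View pics/p4.png

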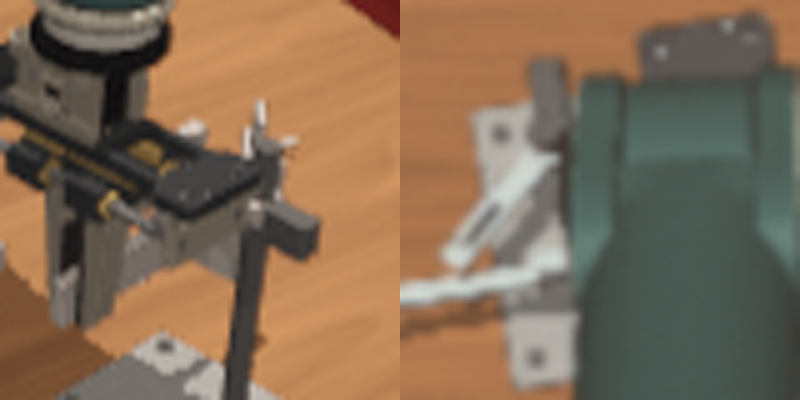

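```bash
python3 - <<'E'
from pose import *
np.set_printoptions(precision=1,suppress=True)
f0=F();ok=True
for x in range(-16,-89,-8):
    robot.servo_line(S(x,-80,117),60);f=F()-f0
    if np.hypot(*f[:2])>5 or abs(f[2])>4: print("contact",x,f);ok=False;break
print(ok,F(),robot.observe()["wrist_torque"])
if ok:
    robot.hold(.2);robot.servo_line(S(-88,-80,190),150)
    HO=np.array([557.5,-200.]);HY=0.2
    g=HO+80*np.array([sin(HY),-cos(HY)])
    q=np.r_[g,190+0.]
    robot.servo_line([480,-60,190],250)
    robot.servo_line(q,250,down(HY))
    s=robot.observe();print(s["tcp_pos"],s["joints"],s["t"],s["wrist_torque"],s["grip_width"])
    im=viewer.read_camera("scene");m=[(d["confidence"],world("scene",d["at"])) for d in viewer.pinpoint("bar","scene")];print(m)
    cv2.imwrite("pics/q_s.png",im[:,:,::-1]);im=viewer.read_camera("top");cv2.imwrite("pics/q_t.png",im[:,:,::-1])
    f=lambda im,x,y,w,h:cv2.resize(im[y:y+h,x:x+w],(400,400*h//w),interpolation=cv2.INTER_CUBIC)
    cv2.imwrite("pics/p5.png",np.hstack([f(cv2.imread("pics/q_s.png"),215,190,100,100),f(im[:,:,::-1],325,140,80,80)]))
E
```

```text
True [-0.2  0.2 -2.7] [-0.2  0.1  0. ]
[ 573.4 -276.2  189.7] [-0.   0.5  0.6  1.7 -0.3  1.   0.9] 37.1167 [-0.2  0.  -0. ] 0.10238164307762361
[(0.89, array([ 558.3, -196.3,  186.2])), (0.68, array([335.8, 149.8,  -0.4])), (0.56, array([ 300.6, -198.5,    0.1]))]
```

View pics/p5.png

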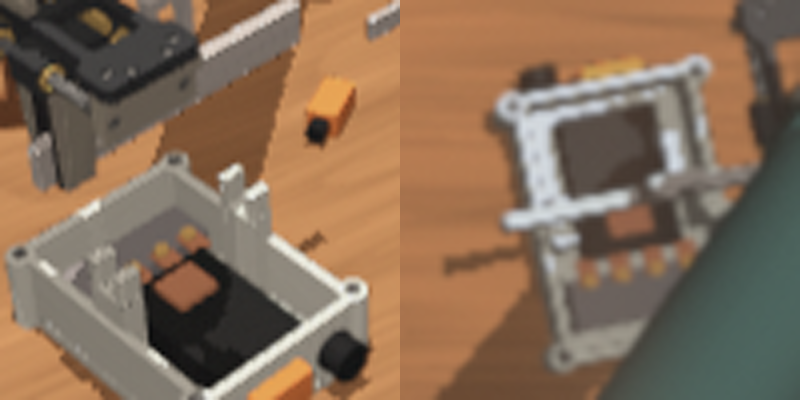

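```bash
python3 - <<'E'
from pose import *
np.set_printoptions(precision=1,suppress=True)
HO=np.array([557.5,-200.]);HY=0.2
g=HO+80*np.array([sin(HY),-cos(HY)])
robot.servo_line(np.r_[g,110.],120,down(HY));robot.hold(.3)
s=robot.observe();print(s["tcp_pos"],np.r_[g,110]-s["tcp_pos"],s["t"])
a=viewer.read_camera("scene");m=[(d["confidence"],world("scene",d["at"])) for d in viewer.pinpoint("bar","scene")[:1]];print(m)
b=viewer.read_camera("top")
f=lambda im,x,y,w,h,s:cv2.resize(im[y:y+h,x:x+w,::-1],(w*s,h*s),interpolation=cv2.INTER_CUBIC)
cv2.imwrite("pics/p6.png",np.hstack([f(a,222,206,80,80,5),f(b,340,150,50,50,8)]))
E
```

```text
[ 573.7 -278.5  110.6] [-0.3  0.1 -0.6] 38.3833
[(0.77, array([339.4, 149.7,  -0.1]))]
```

View pics/p6.png

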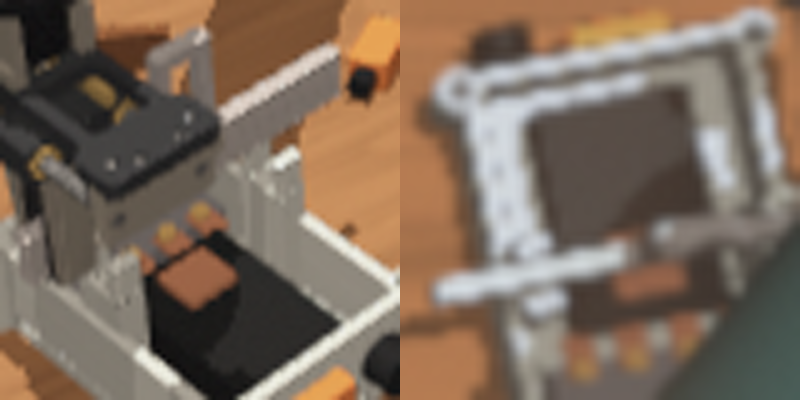

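```bash
python3 - <<'E'
from pose import *
np.set_printoptions(precision=1,suppress=True)
HO=np.array([557.5,-200.]);HY=0.2
Hl=lambda P:np.array([[cos(HY),sin(HY)],[-sin(HY),cos(HY)]])@(P[:2]-HO)
T=lambda x,y,z:ray("top",(340+(x-400+.5)/8-.5,150+(y+.5)/8-.5),z)
C=lambda x,y,z:ray("scene",(222+(x+.5)/5-.5,206+(y+.5)/5-.5),z)
for n,P in dict(endT=T(435,293,142),midT=T(630,258,142),lugT=T(537,274,104),lw1=T(530,245,104),lw2=T(545,303,104),endS_top=C(335,48,142),endS_bot=C(337,92,112),lugwS=C(287,157,104)).items(): print(n,P,Hl(P))
E
```

```text
endT [ 536.  -102.5  142. ] [-1.7 99.9]
midT [ 550.3 -182.1  142. ] [-3.5 19. ]
lugT [ 547.2 -148.2  104. ] [ 0.2 52.8]
lw1 [ 559.4 -145.4  104. ] [12.7 53.1]
lw2 [ 535.1 -151.5  104. ] [-12.3  52. ]
endS_top [ 538.1 -101.3  142. ] [  0.6 100.6]
endS_bot [ 538.1 -100.9  112. ] [  0.7 101. ]
lugwS [ 559.9 -144.6  104. ] [13.4 53.8]
```

```bash
python3 - <<'E'
from pose import *
np.set_printoptions(precision=1,suppress=True)
HO=np.array([557.5,-200.]);HY=0.2
def H(x,y,z): return np.array([HO[0]+cos(HY)*x-sin(HY)*y,HO[1]+sin(HY)*x+cos(HY)*y,z])
robot.servo_line(H(.8,-80,107),40);robot.hold(.2);f0=F()
z=107
while z>74:
    z-=1;robot.servo_line(H(.8,-80,z),25);f=F()-f0
    if abs(f[2])>3 or np.hypot(*f[:2])>4: robot.hold(.1);f=F()-f0;print(z,f,robot.observe()["tcp_pos"][2])
    if abs(f[2])>5 or np.hypot(*f[:2])>8: break
s=robot.observe();print(z,f,s["tcp_pos"],s["t"],s["wrist_torque"])
E
```

```text
79 [-3.2  0.4  8.4] 80.13036319337131
79 [-3.2  0.4  8.4] [ 574.4 -278.4   80.1] 46.0833 [0.2 0.5 0.1]
```

```bash
python3 - <<'E'
from cap import *
np.set_printoptions(precision=1,suppress=True)
grip(0.1,3);grip(0.5);robot.hold(.2)
p=robot.observe()["tcp_pos"].copy();print(F())
p[2]=150;robot.servo_line(p,80);p[2]=330;robot.servo_line(p,250)
robot.servo_line([480,-420,330],250);robot.hold(.3)
cap("pics/p7.png",(215,190,100,100),(325,140,80,80))
print([(round(d["confidence"],2),world("top",d["at"])) for d in viewer.pinpoint("bar","top")[:4]])
print([(round(d["confidence"],2),world("scene",d["at"])) for d in viewer.pinpoint("bar","scene")[:3]],robot.observe()["t"])
E
```

```text
[-0.3 -0.3 -0.6]
[(0.72, array([ 298.4, -192. ,    4. ])), (0.69, array([ 555.6, -200.1,   83.3])), (0.59, array([336.7, 148.1,   4.1]))]
[(0.73, array([ 558.3, -194.5,   78. ])), (0.59, array([ 298.3, -192.3,   -0.2])), (0.51, array([338.8, 145.5,  -0.7]))] 50.425
```

View pics/p7.png

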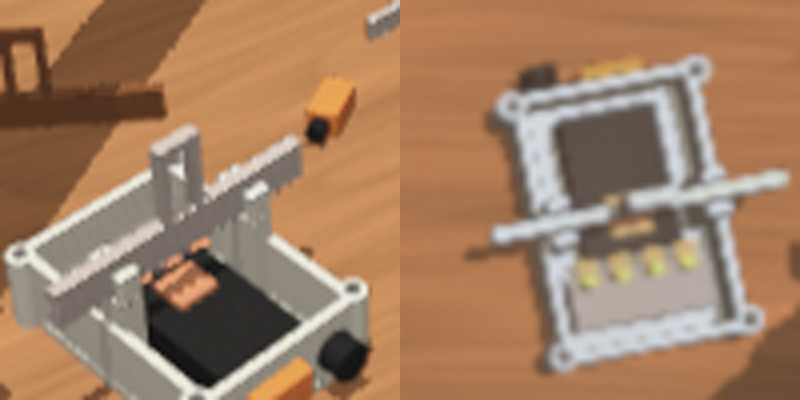

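The picture shows the bar upright in both slots: its ends are at about (300,145) and (55,300) in the scene crop, and it is centred over the lugs in the top crop. It is released, so I'm handing the job in.

```bash
python3 -c "
from cell import robot
print(robot.job_done())"
```

```text
the job is handed in; nothing more can be done
None
```

The keeper is clicked open, the bar is off the hook and released upright and centred in both housing slots, and the job was handed in at about 50 s; no verdict was returned.

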